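# Let the telescoping block rest out one hole and lay the pressing block in it

### The job

The telescoping rest on the ironing shelf is set one hole too short for the wooden pressing block. Press in its sprung button, slide the inner tube out and let the button pop up and lock in the very next hole, feeling for the hole and without forcing the lock; then lay the pressing block gently flat on the middle of the tray, lengthwise and square between the two end stops, and let go. Leave the other things on the shelf where they are.

Things in the scene. Friction and masses are not known exactly. Their poses are not given: they have to be found in the camera images.
- rest: Telescoping metal rest, fixed to the shelf, about 140 x 280 mm. Its frame: origin on the shelf under the tube's centre line, x across the tube, y along it in the direction the inner tube slides OUT, z up. Outer tube: aluminium, 28 mm wide (x -14 to 14), y -104 to 70 mm, top face at z 36 mm, wall 4 mm thick with a slot and three square holes 14 mm long (y).
- riser (a joint): Slide of the inner tube out of the outer tube (m), along the rest's +y. 0 = button in the first hole (start). The next hole is in a clamp-on saddle whose place differs each time: it locks somewhere between 0.038 and 0.058. The last hole is at 0.096, too far. A locked button leaves +-0.8 mm of play. Freed, the tube slides with 2 to 3 N of drag and stays where it is left.
- button: Sprung lock button on the inner tube. Origin on its axis, 26 mm below cap_top; at the start x 0, y -48, z 36 mm in the rest's frame. Its shoulder, 12.4 mm long, fills the hole. Pushed down 4 mm it clears the wall and the tube can slide; at 6.5 mm it meets a hard bottom. Spring: 3 N when up, 5.4 N at 4 mm, 6.9 N at 6.5 mm. The lock and its bottom must never bear over 30 N.
- cap_top (a point): Centre of the flat top of the button's grey cap, 18 (x) by 16 (y) by 18.5 mm high, its underside 7.5 mm above the tube when up; it can be pinched. Rest-frame z: 62 mm when up (locked), 58 mm when let go between holes: there the button rubs under the wall, 4 mm down, and springs up by itself into the next hole it meets, blocking the tube both ways.
- moving_stop (a point): Middle of the inner face of the moving stop (rest frame x -78, y 77 + slide, z 25 mm): steel upright 128 mm wide (x), 12 mm thick, top at z 36 mm, carried over the tray by the inner tube. The tube may be pushed by the side of the button's cap or by this stop.
- tray (a point): Point on the tray's top face (rest frame x -78, y 44, z 12 mm), about the middle of the block's place. Tray: steel plate, x -116 to -40, y -47 to 168 mm. A fixed stop, top at z 34 mm, stands at its -y end, inner face at y -37 mm. The gap between fixed and moving stop is 114 mm + slide: too short at first, 152 to 172 mm once locked; the block is 144 mm long.
- block: Plain beech pressing block, loose, 48 (x) by 144 (y) by 42 (z) mm with rounded edges, about 0.2 kg. Origin at the centre of its underside, y along its length.
- iron: Bystander: turquoise plastic iron on its sole, about 210 x 110 x 140 mm, tip to its +x. Origin under it.
- mug: Bystander: matte grey mug with white collar stays, 80 mm wide, 90 mm high, stays to 115 mm. Origin under it.
- spray: Bystander: white plastic bottle, 68 mm wide, 190 mm high. Origin under it.
- spool: Bystander: thread spool, 36 mm wide, 40 mm high, near the rest's tray. Origin under it.
- tape: Bystander: round tape measure case, 54 mm wide, 20 mm high. Origin under it.
- brush: Bystander: small wooden brush lying along its x. Origin under it.
- pinbox: Bystander, fixed: clear acrylic pin box with hinged flap, 90 x 120 x 50 mm. Origin under it.
Things that resemble listed ones, but are neither listed nor needed, are in the scene too. Of the things that look like the block, the largest one is meant.

How it is judged:
By the outcome, as a careful person would: the job done as asked, in the order asked, and still so for the second after the job is handed in, with the robot touching nothing.
It also fails if it takes over 64 s, if anything falls off the work surface, if the arm or the gripper's body presses on something with over 40 N, if the wrist force passes 120 N, or if a joint passes its speed limit or range.

### The arm

A 6-joint arm with a two-finger parallel gripper is mounted at the origin on the work surface. World frame = base frame: x ahead of the robot, y to its left, z up, the work surface at z = 0. Lengths are in m, angles in rad, forces in N, time in s.
With the tool pointing down it reaches from about 0.225 to 0.875 m from the base axis. Payload 3.4 kg.
Tool frame: the origin (TCP) lies between the finger pads; the fingertips stand 11 mm ahead of it and the grasp point (between the pads) lies 8 mm behind it; z points along the fingers, y is the line along which they close (so a half turn about z gives the same grasp; the last joint's range is limited). The gripper opens to 85 mm and grips with 20 to 120 N. Pads are 22 mm wide; open, the fingers measure 114 mm over their backs; the gripper's body (76 mm by 85 mm) begins 54 mm behind the grasp point. The pads swing forward as they close: fully open they stand 13 mm farther back than shut.
Start: joints at [-0.121, 0.276, 1.505, -0, 1.361, -0.121], TCP at [0.575, -0, 0.242] pointing down, gripper open.
Joint ranges: [-2.89, 2.89], [-0.75, 2.08], [0.22, 2.7], [-1.18, 4.32], [0.11, 2.71], [-2.7, 2.7]. Speed limits (rad/s): [2.57, 2.57, 3.14, 3.14, 3.14, 3.14].

### API

Orientations are given as a unit quaternion [w, x, y, z].
In Python, from rig import sensors, eyes, manip gives the robot as it stands.
- The arm moves only by the tool drive_tool, never from a script. Its argument "deltas" is a list of rows, each an object with "linear": the shift along the world's x, y, z in mm, a list of three; "twist": the turn about the world's z in degrees; "claw": the opening, from 0 (shut) to 1 (fully open). In form: [{"linear": [tx, ty, tz], "twist": twist, "claw": claw}, ...]. A call has 1 to 12 rows; each row is the pose to reach, as a shift and turn from the pose commanded when the call began; what a row does not reach only later rows make up. A row lasts 1/12 s, in which the tool goes at most 41.7 mm and 7.16 degrees, less where a joint would pass 70% of its speed; a pose out of reach is approached as far as the arm can. A call with a gripper value outside its range is refused whole. The fingers move at their own pace and stop on an object; "squeeze" is the grip in N (left out, the last holds). Time passes only in rows, so rows that repeat a pose let the fingers close. It gives the time, the measured TCP pose, the force, the opening and the grip force at its end, in the units of the state.
- sensors.get_state(): the state, without advancing time (a new reading comes with each control period).
- eyes.get_image(name): name is "scene" or "side" or "wrist"; returns the picture (420x560x3 uint8, red, green, blue); there is no depth.
- eyes.camera_model(name): a dict with "intrinsics" (3x3 intrinsics, pixels), "R" (3x3) and "t" (3): a world point X has camera coordinates R X + t. Camera axes: x right, y down, z forward; pixel columns grow to the right and rows downward; lengths in m; the calibration is good to about 2 mm. A picture is of the moment at which its call begins: read the wrist's pose just before it. camera_model takes no time and is no camera call; for the wrist camera it gives the pose at the moment of the call.
- manip.sign_off(): hands the job in; it is judged then, once.
The state is a dict: "clock": time; "qpos": joint angles; "qd": joint speeds; "effort": joint torques, N m; "position": TCP position; "ee_rot": TCP orientation; "contact_force": force on the tool from outside, world axes, zero at the start; "moment": the same for the moment, N m; "width": finger opening in m; "gripper_force": force on a finger pad.
Only numpy, scipy, OpenCV 4.12 (cv2) and the standard library are available. Lean on these libraries where they do the work, as an engineer would, in place of code of your own. Each camera call takes 0.05 s, during which the arm holds its last target. There are 200 camera calls.

## Working session

There is one attempt and no reset: what is moved stays moved. The work goes in short steps, Python scripts to look and compute and a tool call to move; the robot and the scene stay as the last step left them, time stands still between calls to the robot, and variables do not carry over. Pictures are saved under pics/ and viewed, at most 10 in all, crops included, and the job is handed in when it is done.

Besides the shell and the picture viewer there is one more tool, called after "Call:" as name(argument=value, ...), one argument or row to a line, values as JSON. drive_tool: Moves the arm, as the interface text tells. Its arguments: {"type":"object","properties":{"deltas":{"type":"array","items":{"type":"object","properties":{"linear":{"type":"array","items":{"type":"number"}},"twist":{"type":"number"},"claw":{"type":"number"}}}},"squeeze":{"type":"number"}},"required":["deltas"]}

```bash
mkdir -p pics; ls
python3 - <<'E'
from rig import sensors, eyes
import cv2, numpy as np
for n in ("scene","side"):
    im=eyes.get_image(n); cv2.imwrite(f"pics/{n}0.png",cv2.resize(im[:,:,::-1],(800,600),interpolation=cv2.INTER_CUBIC)); cv2.imwrite(f"pics/{n}0_raw.png",im[:,:,::-1])
    m=eyes.camera_model(n); print(n,np.round(m["intrinsics"],1).tolist(),np.round(m["R"],3).tolist(),np.round(m["t"],3).tolist(), np.round(-np.array(m["R"]).T@m["t"],3))
s=sensors.get_state(); print(s)
E
```

```text
pics
scene [[392.1, 0.0, 284.3], [0.0, 392.1, 210.1], [0.0, 0.0, 1.0]] [[-0.802, 0.597, 0.002], [0.489, 0.659, -0.572], [-0.343, -0.457, -0.821]] [0.502, -0.2, 1.42] [0.987 0.482 1.05 ]
side [[410.1, 0.0, 279.5], [0.0, 410.1, 214.1], [0.0, 0.0, 1.0]] [[0.851, -0.525, -0.005], [-0.339, -0.542, -0.769], [0.401, 0.656, -0.64]] [-0.517, 0.227, 0.954] [ 0.135 -0.774  0.782]
{'clock': 0.1, 'qpos': array([-1.21010205e-01,  2.76531801e-01,  1.50599859e+00, -5.97618105e-07,
        1.36069964e+00, -1.21008089e-01]), 'qd': array([ 0.00015151, -0.00097677, -0.00452794, -0.0010555 , -0.00126905,
       -0.00139149]), 'effort': array([ 1.55745878e-03, -4.17697620e+01, -2.46405226e+01, -1.74112388e-04,
        5.80947395e-03,  2.85749664e-07]), 'position': array([5.74551788e-01, 4.30392569e-05, 2.41529334e-01]), 'ee_rot': array([-6.44368076e-04,  7.07107248e-01,  7.07105840e-01, -5.05015519e-04]), 'contact_force': array([-0.21818328, -0.10766996, -0.030093  ]), 'moment': array([-0.02678538,  0.05285427,  0.03363263]), 'gripper_force': 0.0, 'width': 0.08545218705255517}
```

View pics/scene0.png

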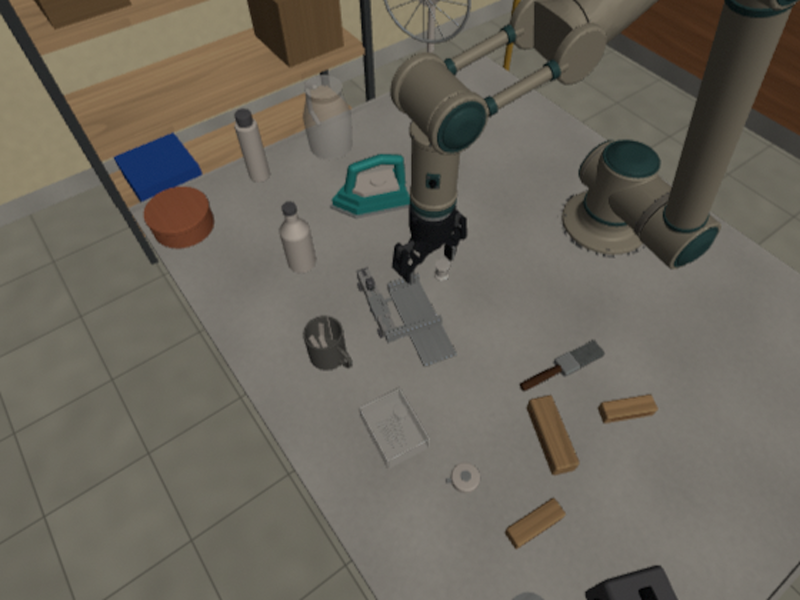

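View pics/side0.png

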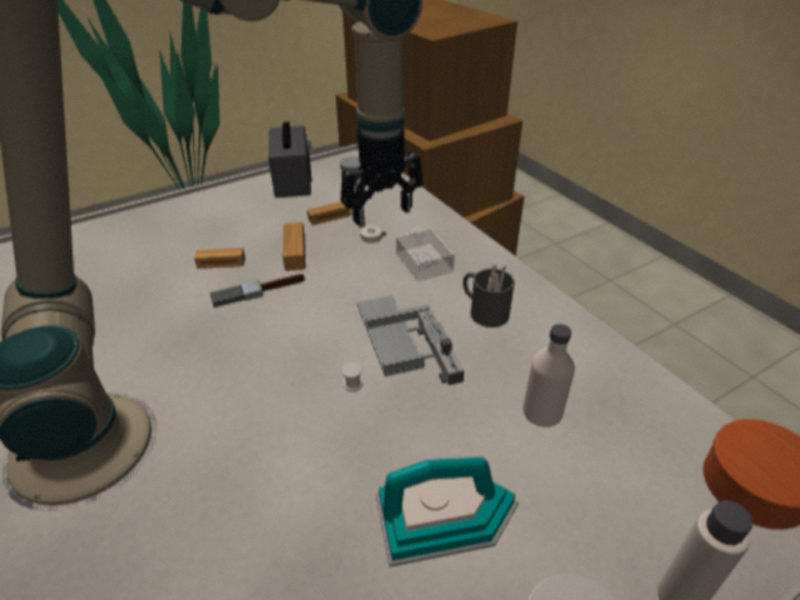

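The scene view shows the rest at about (400,310) with its button at (368,283). There are three wooden blocks, at (553,434), (628,408) and (536,523). The one at (553,434) is clearly the largest, and the side view agrees at (293,246). I'll measure all three and confirm in one crop.

```bash
cat > h.py <<'E'
import numpy as np, cv2
from rig import sensors, eyes, manip
def ray(m,u,v,z):
    K,R,t=map(np.array,(m["intrinsics"],m["R"],m["t"])); c=-R.T@t
    d=R.T@np.linalg.solve(K,[u,v,1.]); return c+d*(z-c[2])/d[2]
def proj(m,X):
    p=np.array(m["intrinsics"])@(np.array(m["R"])@np.array(X)+m["t"]); return p[:2]/p[2]
def tri(obs):
    A=np.zeros((3,3));b=np.zeros(3)
    for m,u,v in obs:
        K,R,t=map(np.array,(m["intrinsics"],m["R"],m["t"])); c=-R.T@t
        d=R.T@np.linalg.solve(K,[u,v,1.]); d/=np.linalg.norm(d); P=np.eye(3)-np.outer(d,d); A+=P;b+=P@c
    return np.linalg.solve(A,b)
E
python3 - <<'E'
from h import *
ms,md=eyes.camera_model("scene"),eyes.camera_model("side")
S=cv2.imread("pics/scene0_raw.png");D=cv2.imread("pics/side0_raw.png")
f=0.7
for n,a,b in [("button",(368,280),(446,347)),]:
    print(n,tri([(ms,a[0]*f,a[1]*f),(md,b[0]*f,b[1]*f)]))
for n,a,z in [("tubeback",(363,270),.036),("tubefront",(388,337),.036),("tray far end L",(427,363),.012),("tray R",(455,353),.012),("fixstop",(392,282),.034),("button",(368,280),.062)]:
    print(n,ray(ms,a[0]*f,a[1]*f,z))
hsv=cv2.cvtColor(S,cv2.COLOR_BGR2HSV)
mk=cv2.inRange(hsv,(8,90,60),(22,255,255)); mk[:260]=0
for c in cv2.findContours(mk,cv2.RETR_EXTERNAL,cv2.CHAIN_APPROX_NONE)[0]:
    if cv2.contourArea(c)<80: continue
    r=cv2.minAreaRect(c); bx=cv2.boxPoints(r)
    W=[ray(ms,*p,.021 )[:2] for p in bx]
    print("blk",np.round(np.array(r[0])/f),np.round(np.mean(W,0),3),[round(float(np.linalg.norm(W[i]-W[i-1])),3) for i in (1,2)], [np.round(float(np.degrees(np.arctan2(*(W[i]-W[i-1])[::-1]))),1) for i in (1,2)])
A=cv2.resize(S[180:265,240:330],None,fx=4.4,fy=4.4,interpolation=cv2.INTER_CUBIC)
B=cv2.resize(S[230:390,340:470],(390,480),interpolation=cv2.INTER_CUBIC)
A=cv2.copyMakeBorder(A,0,480-A.shape[0],0,0,cv2.BORDER_CONSTANT)
cv2.imwrite("pics/crop1.png",np.hstack([A,B])); print(A.shape)
E
```

```text
button [ 0.60452173 -0.16827214  0.05120934]
tubeback [ 0.59264453 -0.20935627  0.036     ]
tubefront [ 0.65082461 -0.02980602  0.036     ]
tray far end L [0.61424847 0.05834055 0.012     ]
tray R [0.55190744 0.07481057 0.012     ]
fixstop [ 0.55852999 -0.14322271  0.034     ]
button [ 0.60959308 -0.16195094  0.062     ]
blk [535. 522.] [0.659 0.424] [0.11, 0.036] [np.float64(174.1), np.float64(81.3)]
blk [554. 433.] [0.514 0.325] [0.058, 0.155] [np.float64(162.8), np.float64(62.4)]
blk [628. 408.] [0.359 0.378] [0.114, 0.043] [np.float64(153.3), np.float64(47.6)]
(480, 396, 3)
```

View pics/crop1.png

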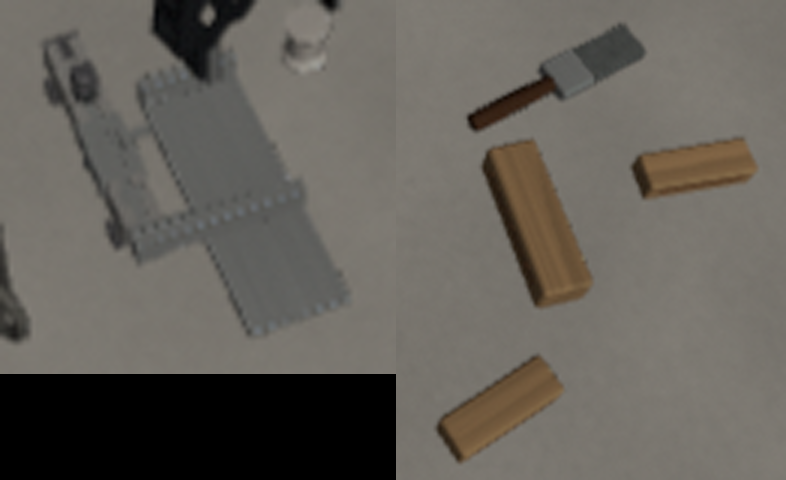

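The crop confirms the largest block, at view (554,433): about 155x58 mm in silhouette, against about 110x40 for the other two. Button and rest are consistent, with the rest's y axis at about 72° in world. Next I check the spray's clearance and the wrist camera's offset.

Run:
```python
from h import *
ms,md,mw=[eyes.camera_model(n) for n in("scene","side","wrist")]
f=.7
print("spray base",ray(ms,302*f,268*f,0),ray(md,545*f,420*f,0)); print("mug",ray(ms,328*f,360*f,0)); print("spool",ray(ms,441*f,277*f,0),ray(md,352*f,385*f,0))
print(np.round(mw["R"],2).tolist(),-np.array(mw["R"]).T@mw["t"],mw["intrinsics"][0][0])
```

```text
spray base [ 0.69169602 -0.32528779  0.        ] [ 0.67543676 -0.35904991  0.        ]
mug [ 0.77438507 -0.07767071  0.        ]
spool [ 0.44306672 -0.10737809  0.        ] [ 0.43644179 -0.11629754  0.        ]
[[1.0, 0.0, -0.0], [0.0, -0.96, 0.29], [-0.0, -0.29, -0.96]] [0.57591886 0.07314251 0.37241296] 324.89620323200626
```

Call:
drive_tool(
  deltas=[
    {"linear":[10,-35,0],"twist":7,"claw":1},
    {"linear":[20,-70,0],"twist":14,"claw":1},
    {"linear":[25,-105,0],"twist":21,"claw":0.6},
    {"linear":[30,-135,0],"twist":28,"claw":0.5},
    {"linear":[30,-150,0],"twist":35,"claw":0.5},
    {"linear":[30,-150,0],"twist":42,"claw":0.5},
    {"linear":[30,-150,0],"twist":49,"claw":0.5},
    {"linear":[30,-150,0],"twist":56,"claw":0.5},
    {"linear":[30,-150,0],"twist":63,"claw":0.5},
    {"linear":[30,-150,0],"twist":70,"claw":0.5},
    {"linear":[30,-150,0],"twist":72,"claw":0.5},
    {"linear":[30,-150,0],"twist":72,"claw":0.5},
  ],
  squeeze=20,
)

```text
clock: 1.1
position: [0.6048, -0.1499, 0.2417]
ee_rot: [-0.001, 0.156, 0.988, 0.0]
contact_force: [0.2, -0.1, -0.3]
width: 0.0427
gripper_force: 0.0
```

Run:
```python
from h import *
mw=eyes.camera_model("wrist"); im=eyes.get_image("wrist")[:,:,::-1]
import pickle; pickle.dump(mw,open("w1.pkl","wb")); cv2.imwrite("pics/w1_raw.png",im)
cv2.imwrite("pics/w1.png",cv2.resize(im,(800,600),interpolation=cv2.INTER_CUBIC))
s=sensors.get_state(); print(s["clock"],s["position"],s["ee_rot"],s["width"],s["contact_force"])
print(np.round(mw["R"],2).tolist(),-np.array(mw["R"]).T@mw["t"])
```

```text
1.15 [ 0.60477386 -0.14994324  0.24180391] [-5.10645906e-04  1.56952733e-01  9.87605974e-01  1.40523775e-04] 0.04266809217290343 [-0.10514029 -0.42881321 -0.0820159 ]
[[0.31, 0.95, 0.0], [0.91, -0.3, 0.29], [0.27, -0.09, -0.96]] [ 0.53679546 -0.12722423  0.37269541]
```

View pics/w1.png

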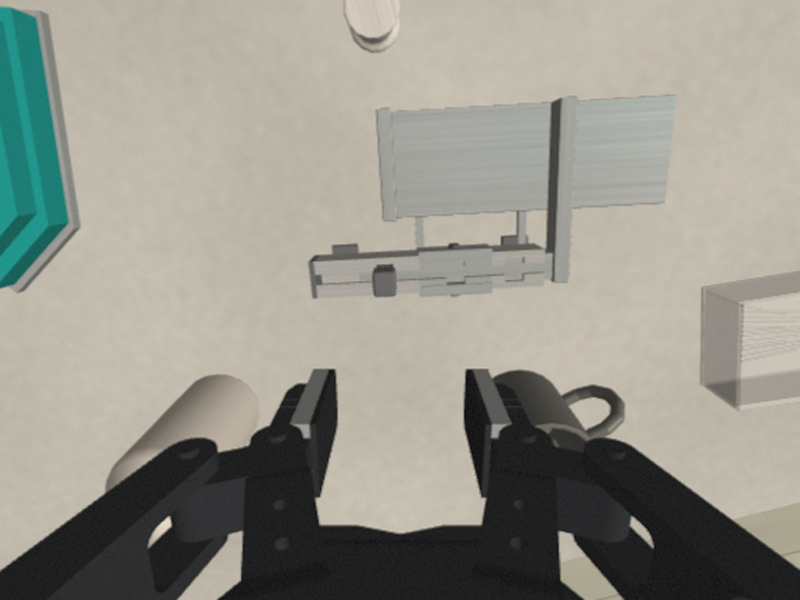

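The wrist view shows the rest clearly: cap at (385,280), saddle at (418–493, 270), moving stop at x≈562, tray right corners at (676,96) and (666,204). Now I work out the rest pose and the cap top.

Run:
```python
from h import *
import pickle; m=pickle.load(open("w1.pkl","rb")); im=cv2.imread("pics/w1_raw.png"); f=.7
P=[((676,96),(-116,168,12)),((666,204),(-40,168,12)),((312,258),(-14,-104,36)),((315,298),(14,-104,36)),((391,109),(-116,-37,34)),((397,217),(-40,-37,34))]
A=np.array([ray(m,u*f,v*f,z/1e3)[:2] for (u,v),(x,y,z) in P]); B=np.array([(x/1e3,y/1e3) for _,(x,y,z) in P])
a0,b0=A.mean(0),B.mean(0); U,S,V=np.linalg.svd((B-b0).T@(A-a0)); R=(U@V).T
o=a0-R@b0; print("origin",o,"yaw",np.degrees(np.arctan2(R[1,0],R[0,0])),"res mm",np.round((A-(B@R.T+o))*1e3,1).tolist())
print("cap pred",R@[0,-.048]+o, "tray",R@[-.078,.044]+o)
pp=proj(m,[*(R@[0,-.048]+o),.062]); print("cap pred px",pp/f)
g=cv2.cvtColor(im,cv2.COLOR_BGR2GRAY)[180:214,255:292]; print(g)
```

```text
origin [ 0.61927022 -0.11452836] yaw -15.071436292121506 res mm [[0.3, -2.3], [0.4, -0.9], [-1.0, 2.9], [1.1, 1.4], [1.4, -1.2], [-2.2, 0.0]]
cap pred [ 0.60678911 -0.16087727] tray [ 0.55539425 -0.05176005]
cap pred px [384.78692408 283.79790819]
[[ 94  93  95 ... 166 164 166]
 [156 155 154 ... 166 165 166]
 [169 168 167 ... 168 166 166]
 ...
 [184 184 184 ... 184 182 183]
 [184 185 187 ... 184 183 183]
 [184 185 186 ... 183 183 183]]
```

Call:
drive_tool(
  deltas=[
    {"linear":[2,-11,-40],"twist":3,"claw":0.45},
    {"linear":[2,-11,-80],"twist":3,"claw":0.45},
    {"linear":[2,-11,-115],"twist":3,"claw":0.45},
    {"linear":[2,-11,-145],"twist":3,"claw":0.45},
    {"linear":[2,-11,-155],"twist":3,"claw":0.45},
    {"linear":[2,-11,-155],"twist":3,"claw":0.45},
  ],
)

```text
clock: 1.65
position: [0.6049, -0.1602, 0.0842]
ee_rot: [-0.003, 0.131, 0.991, 0.001]
contact_force: [-0.3, -0.7, -0.5]
width: 0.0382
gripper_force: 0.0
```

Run:
```python
from h import *
mw=eyes.camera_model("wrist"); im=eyes.get_image("wrist")[:,:,::-1]
import pickle; pickle.dump(mw,open("w2.pkl","wb")); cv2.imwrite("pics/w2_raw.png",im)
cv2.imwrite("pics/w2.png",cv2.resize(im,(800,600),interpolation=cv2.INTER_CUBIC))
s=sensors.get_state(); print(s["clock"],s["position"],s["ee_rot"],s["width"],s["contact_force"])
o=np.array([.61927,-.11453]);a=np.radians(-15.07);R=np.array([[np.cos(a),-np.sin(a)],[np.sin(a),np.cos(a)]])
for x in(-.009,.009):
  for y in(-.056,-.04): print(proj(mw,[*(R@[x,y]+o),.062])/.7)
```

```text
1.7 [ 0.60668714 -0.16082994  0.08662219] [-1.04222362e-03  1.30806799e-01  9.91407279e-01  3.20269598e-04] 0.038419832538203205 [ 0.92093918 -0.61753433  0.49607661]
[375.30523494 356.91162528]
[420.2391969  356.93023113]
[375.99655811 402.48793048]
[419.60228283 402.5016786 ]
```

View pics/w2.png

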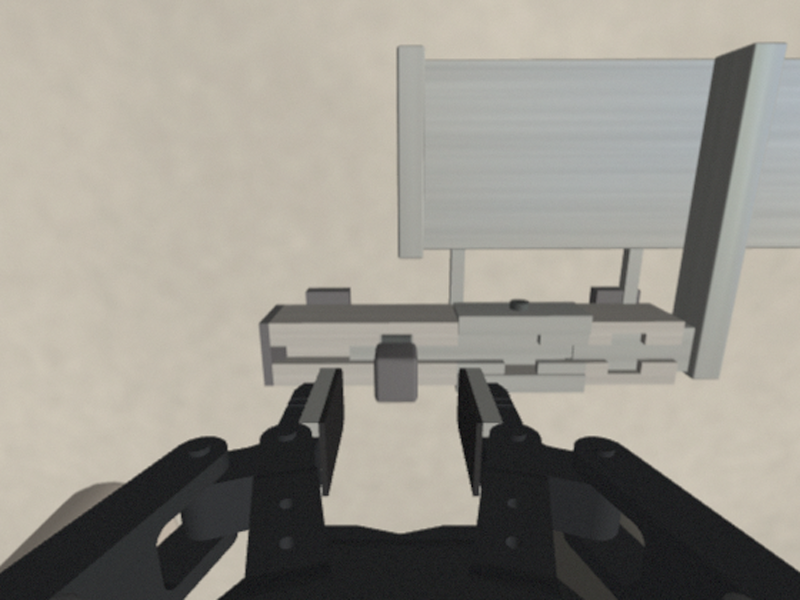

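Cap top spans view (375–417, up to 402), within 0.5 mm of the prediction, and the tool is aligned with the tube. I lower, then close the fingers around the cap.

Call:
drive_tool(
  deltas=[
    {"linear":[0,-0.5,-12],"twist":0,"claw":0.4},
    {"linear":[0,-0.5,-24],"twist":0,"claw":0.35},
    {"linear":[0,-0.5,-31],"twist":0,"claw":0.3},
    {"linear":[0,-0.5,-31],"twist":0,"claw":0.26},
    {"linear":[0,-0.5,-31],"twist":0,"claw":0.22},
    {"linear":[0,-0.5,-31],"twist":0,"claw":0.22},
  ],
  squeeze=20,
)

```text
clock: 2.2
position: [0.6081, -0.1619, 0.0579]
ee_rot: [0.001, 0.131, 0.991, -0.0]
contact_force: [0.3, 0.5, 0.4]
width: 0.0186
gripper_force: 0.0
```

Call:
drive_tool(
  deltas=[
    {"linear":[0,0,0],"twist":0,"claw":0.21},
    {"linear":[0,0,0],"twist":0,"claw":0.2},
    {"linear":[0,0,0],"twist":0,"claw":0.19},
    {"linear":[0,0,0],"twist":0,"claw":0.185},
  ],
)

```text
clock: 2.53
position: [0.6075, -0.162, 0.057]
ee_rot: [0.001, 0.13, 0.991, -0.0]
contact_force: [-0.3, -0.3, 3.0]
width: 0.0158
gripper_force: 4.4
```

Call:
drive_tool(
  deltas=[
    {"linear":[0,0,0],"twist":0,"claw":0.15},
    {"linear":[0,0,0],"twist":0,"claw":0.1},
    {"linear":[0,0,0],"twist":0,"claw":0.1},
  ],
)

```text
clock: 2.78
position: [0.6075, -0.1619, 0.0568]
ee_rot: [0.001, 0.13, 0.991, -0.0]
contact_force: [0.2, -1.5, 2.5]
width: 0.0151
gripper_force: 21.1
```

Call:
drive_tool(
  deltas=[
    {"linear":[0,0,-1],"twist":0,"claw":0.1},
    {"linear":[0,0,-2],"twist":0,"claw":0.1},
    {"linear":[0,0,-3],"twist":0,"claw":0.1},
    {"linear":[0,0,-4],"twist":0,"claw":0.1},
    {"linear":[0,0,-4.5],"twist":0,"claw":0.1},
    {"linear":[0,0,-4.5],"twist":0,"claw":0.1},
  ],
)

```text
clock: 3.28
position: [0.6076, -0.1615, 0.0521]
ee_rot: [0.001, 0.131, 0.991, 0.0]
contact_force: [0.2, -1.7, 5.5]
width: 0.0154
gripper_force: 21.5
```

Call:
drive_tool(
  deltas=[
    {"linear":[0,0,-1],"twist":0,"claw":0.1},
    {"linear":[0,0,-1],"twist":0,"claw":0.1},
    {"linear":[0.2,0.7,-1],"twist":0,"claw":0.1},
    {"linear":[0.4,1.4,-1],"twist":0,"claw":0.1},
    {"linear":[0.6,2.2,-1],"twist":0,"claw":0.1},
  ],
)

```text
clock: 3.7
position: [0.6082, -0.1593, 0.0513]
ee_rot: [0.001, 0.131, 0.991, 0.0]
contact_force: [-0.0, -0.8, 6.0]
width: 0.0152
gripper_force: 21.5
```

Call:
drive_tool(
  deltas=[
    {"linear":[0.4,1.5,0],"twist":0,"claw":0.1},
    {"linear":[0.8,3,0],"twist":0,"claw":0.1},
    {"linear":[1.2,4.5,0],"twist":0,"claw":0.1},
    {"linear":[1.6,6,0],"twist":0,"claw":0.1},
    {"linear":[2.1,8,0],"twist":0,"claw":0.1},
    {"linear":[2.1,8,0],"twist":0,"claw":0.1},
  ],
)

```text
clock: 4.2
position: [0.6104, -0.1509, 0.0514]
ee_rot: [0.001, 0.131, 0.991, 0.0]
contact_force: [0.5, -0.1, 6.6]
width: 0.0153
gripper_force: 21.5
```

Call:
drive_tool(
  deltas=[
    {"linear":[0,0,0],"twist":0,"claw":0.22},
    {"linear":[0,0,0],"twist":0,"claw":0.25},
    {"linear":[0,0,0],"twist":0,"claw":0.25},
    {"linear":[0,0,3],"twist":0,"claw":0.25},
    {"linear":[0,0,5],"twist":0,"claw":0.25},
    {"linear":[0,0,5],"twist":0,"claw":0.25},
  ],
)

```text
clock: 4.7
position: [0.6099, -0.1513, 0.0561]
ee_rot: [0.0, 0.131, 0.991, 0.0]
contact_force: [-0.1, -0.1, 0.3]
width: 0.0214
gripper_force: 0.0
```

Call:
drive_tool(
  deltas=[
    {"linear":[0.5,2,0],"twist":0,"claw":0.25},
    {"linear":[1,4,0],"twist":0,"claw":0.25},
    {"linear":[1.6,6,0],"twist":0,"claw":0.25},
    {"linear":[2.1,8,0],"twist":0,"claw":0.25},
    {"linear":[2.6,10,0],"twist":0,"claw":0.25},
  ],
)

```text
clock: 5.12
position: [0.6122, -0.1417, 0.0559]
ee_rot: [-0.0, 0.13, 0.991, -0.0]
contact_force: [-1.2, -3.6, 0.3]
width: 0.0211
gripper_force: 1.8
```

Call:
drive_tool(
  deltas=[
    {"linear":[0.5,2,0],"twist":0,"claw":0.25},
    {"linear":[1,4,0],"twist":0,"claw":0.25},
    {"linear":[1.6,6,0],"twist":0,"claw":0.25},
    {"linear":[2.1,8,0],"twist":0,"claw":0.25},
    {"linear":[2.6,10,0],"twist":0,"claw":0.25},
    {"linear":[3.1,12,0],"twist":0,"claw":0.25},
    {"linear":[3.6,13.5,0],"twist":0,"claw":0.25},
  ],
)

```text
clock: 5.7
position: [0.616, -0.1275, 0.0559]
ee_rot: [0.0, 0.13, 0.991, 0.0]
contact_force: [-0.9, -2.3, 1.9]
width: 0.0214
gripper_force: 1.6
```

Call:
drive_tool(
  deltas=[
    {"linear":[0.2,0.6,0],"twist":0,"claw":0.25},
    {"linear":[0.3,1.2,0],"twist":0,"claw":0.25},
    {"linear":[0.5,1.8,0],"twist":0,"claw":0.25},
    {"linear":[0.6,2.4,0],"twist":0,"claw":0.25},
    {"linear":[0.8,3.0,0],"twist":0,"claw":0.25},
  ],
)

```text
clock: 6.12
position: [0.6167, -0.1248, 0.0559]
ee_rot: [0.0, 0.131, 0.991, 0.0]
contact_force: [-1.3, -3.3, 1.6]
width: 0.0216
gripper_force: 1.5
```

Call:
drive_tool(
  deltas=[
    {"linear":[0.1,0.5,0],"twist":0,"claw":0.25},
    {"linear":[0.3,1,0],"twist":0,"claw":0.25},
    {"linear":[0.4,1.5,0],"twist":0,"claw":0.25},
    {"linear":[0.5,2.0,0],"twist":0,"claw":0.25},
  ],
)

```text
clock: 6.45
position: [0.6173, -0.1228, 0.0558]
ee_rot: [0.0, 0.131, 0.991, 0.0]
contact_force: [-0.5, -4.1, 2.8]
width: 0.0209
gripper_force: 1.5
```

Call:
drive_tool(
  deltas=[
    {"linear":[0.1,0.5,0],"twist":0,"claw":0.25},
    {"linear":[0.3,1,0],"twist":0,"claw":0.25},
    {"linear":[0.4,1.5,0],"twist":0,"claw":0.25},
    {"linear":[0.5,2.0,0],"twist":0,"claw":0.25},
  ],
)

```text
clock: 6.78
position: [0.6178, -0.1208, 0.0558]
ee_rot: [0.0, 0.131, 0.991, 0.0]
contact_force: [-0.4, -3.4, 1.7]
width: 0.0217
gripper_force: 1.5
```

Call:
drive_tool(
  deltas=[
    {"linear":[0.1,0.5,0],"twist":0,"claw":0.25},
    {"linear":[0.3,1,0],"twist":0,"claw":0.25},
    {"linear":[0.4,1.5,0],"twist":0,"claw":0.25},
    {"linear":[0.5,2.0,0],"twist":0,"claw":0.25},
  ],
)

```text
clock: 7.12
position: [0.6183, -0.1188, 0.0558]
ee_rot: [0.0, 0.131, 0.991, 0.0]
contact_force: [-0.6, -3.0, 1.7]
width: 0.0211
gripper_force: 1.5
```

Call:
drive_tool(
  deltas=[
    {"linear":[0.1,0.5,0],"twist":0,"claw":0.25},
    {"linear":[0.3,1,0],"twist":0,"claw":0.25},
    {"linear":[0.4,1.5,0],"twist":0,"claw":0.25},
    {"linear":[0.5,2.0,0],"twist":0,"claw":0.25},
  ],
)

```text
clock: 7.45
position: [0.6189, -0.1168, 0.0559]
ee_rot: [0.0, 0.131, 0.991, 0.0]
contact_force: [-0.7, -2.5, 1.6]
width: 0.021
gripper_force: 1.5
```

Call:
drive_tool(
  deltas=[
    {"linear":[0.1,0.5,0],"twist":0,"claw":0.25},
    {"linear":[0.3,1,0],"twist":0,"claw":0.25},
    {"linear":[0.4,1.5,0],"twist":0,"claw":0.25},
    {"linear":[0.5,2.0,0],"twist":0,"claw":0.25},
  ],
)

```text
clock: 7.78
position: [0.6194, -0.1148, 0.0559]
ee_rot: [0.0, 0.131, 0.991, 0.0]
contact_force: [0.8, -2.8, 2.4]
width: 0.0211
gripper_force: 1.4
```

Call:
drive_tool(
  deltas=[
    {"linear":[0.1,0.5,0],"twist":0,"claw":0.25},
    {"linear":[0.3,1,0],"twist":0,"claw":0.25},
    {"linear":[0.4,1.5,0],"twist":0,"claw":0.25},
    {"linear":[0.5,2.0,0],"twist":0,"claw":0.25},
  ],
)

```text
clock: 8.12
position: [0.6198, -0.1128, 0.0559]
ee_rot: [0.0, 0.131, 0.991, 0.0]
contact_force: [-0.9, -3.1, 2.1]
width: 0.0212
gripper_force: 1.4
```

Call:
drive_tool(
  deltas=[
    {"linear":[0.1,0.5,0],"twist":0,"claw":0.25},
    {"linear":[0.3,1,0],"twist":0,"claw":0.25},
    {"linear":[0.4,1.5,0],"twist":0,"claw":0.25},
    {"linear":[0.5,2.0,0],"twist":0,"claw":0.25},
  ],
)

```text
clock: 8.45
position: [0.6203, -0.1108, 0.0558]
ee_rot: [0.0, 0.131, 0.991, 0.0]
contact_force: [-0.1, -3.3, 2.2]
width: 0.0213
gripper_force: 1.5
```

Call:
drive_tool(
  deltas=[
    {"linear":[0.1,0.5,0],"twist":0,"claw":0.25},
    {"linear":[0.3,1,0],"twist":0,"claw":0.25},
    {"linear":[0.4,1.5,0],"twist":0,"claw":0.25},
    {"linear":[0.5,2.0,0],"twist":0,"claw":0.25},
  ],
)

```text
clock: 8.78
position: [0.6206, -0.1083, 0.0556]
ee_rot: [-0.0, 0.131, 0.991, 0.0]
contact_force: [0.8, -1.8, -0.7]
width: 0.0212
gripper_force: 0.6
```

The force pattern changed, with drag and the vertical load both down, so it may have popped. I feel forward very gently.

Call:
drive_tool(
  deltas=[
    {"linear":[0.1,0.3,0],"twist":0,"claw":0.25},
    {"linear":[0.1,0.5,0],"twist":0,"claw":0.25},
    {"linear":[0.1,0.5,0],"twist":0,"claw":0.25},
  ],
)

```text
clock: 9.03
position: [0.6206, -0.1083, 0.0556]
ee_rot: [-0.0, 0.13, 0.991, 0.0]
contact_force: [-0.1, -2.1, -0.0]
width: 0.0212
gripper_force: 1.0
```

Call:
drive_tool(
  deltas=[
    {"linear":[0.1,0.5,0],"twist":0,"claw":0.25},
    {"linear":[0.3,1,0],"twist":0,"claw":0.25},
    {"linear":[0.3,1,0],"twist":0,"claw":0.25},
  ],
)

```text
clock: 9.28
position: [0.6206, -0.1081, 0.0556]
ee_rot: [-0.0, 0.13, 0.991, -0.001]
contact_force: [-0.5, -4.1, -1.2]
width: 0.0214
gripper_force: 2.5
```

Blocked going forward at 4 N, so it is locked. I back off, raise and check the cap height.

Call:
drive_tool(
  deltas=[
    {"linear":[-0.7,-2.6,0],"twist":0,"claw":0.3},
    {"linear":[-0.9,-3.2,0],"twist":0,"claw":0.35},
    {"linear":[-0.9,-3.2,5],"twist":0,"claw":0.4},
    {"linear":[-0.9,-3.2,25],"twist":0,"claw":0.5},
    {"linear":[-0.9,-3.2,31],"twist":0,"claw":0.5},
    {"linear":[-0.9,-3.2,31],"twist":0,"claw":0.5},
    {"linear":[-0.9,-3.2,31],"twist":0,"claw":0.5},
  ],
)

```text
clock: 9.87
position: [0.6206, -0.1104, 0.0874]
ee_rot: [0.001, 0.131, 0.991, 0.0]
contact_force: [-0.4, 0.4, -0.1]
width: 0.0426
gripper_force: 0.0
```

Run:
```python
from h import *
mw=eyes.camera_model("wrist"); im=eyes.get_image("wrist")[:,:,::-1]
cv2.imwrite("pics/w3.png",cv2.resize(im,(800,600),interpolation=cv2.INTER_CUBIC))
s=sensors.get_state(); print(s["clock"],s["position"],s["width"],s["contact_force"])
o=np.array([.61927,-.11453]);a=np.radians(-15.07);R=np.array([[np.cos(a),-np.sin(a)],[np.sin(a),np.cos(a)]])
for z in(.058,.062):
  for y in(-.004,.012): print(z,y,(proj(mw,[*(R@[.009,y]+o),z])/.7).round(1),(proj(mw,[*(R@[-.009,y]+o),z])/.7).round(1))
for y in (.127,.129,.131): print("stop",y,proj(mw,[*(R@[-.078,y]+o),.036])/.7)
```

```text
9.9167 [ 0.62005925 -0.11023313  0.08668428] 0.042737118622229286 [-0.25485064  1.41321345  0.23390649]
0.058 -0.004 [376.2 387.5] [375.6 343.3]
0.058 0.012 [418.3 387.6] [418.9 343.4]
0.062 -0.004 [375.7 392.4] [375.  347.4]
0.062 0.012 [418.7 392.5] [419.3 347.4]
stop 0.127 [727.99959678 148.94489269]
stop 0.129 [733.3700623  148.95392864]
stop 0.131 [738.74042401 148.96296442]
```

View pics/w3.png

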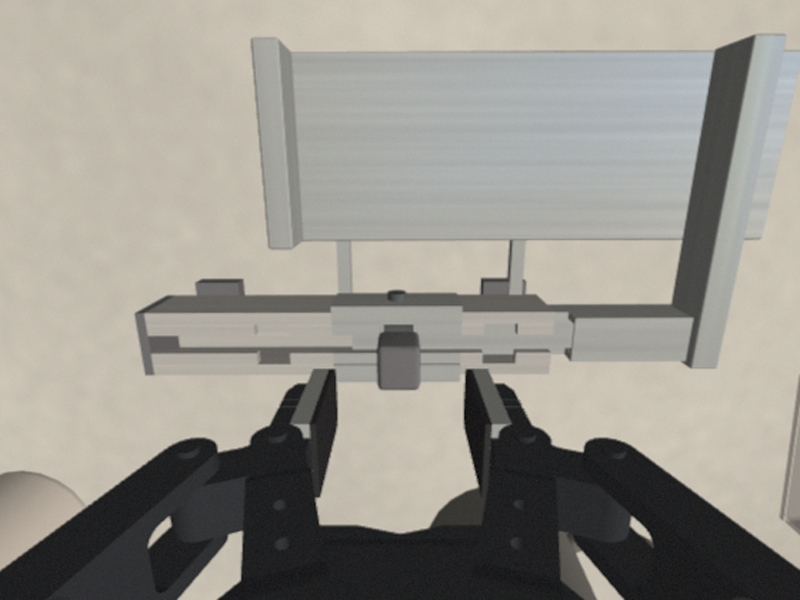

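Cap sits centred in the saddle (399 vs 397), but its height is not conclusive (bottom edge at v≈389). One more gentle push on the cap should settle whether it is locked.

Call:
drive_tool(
  deltas=[
    {"linear":[0,0,-12],"twist":0,"claw":0.4},
    {"linear":[0,0,-24],"twist":0,"claw":0.32},
    {"linear":[0,0,-30],"twist":0,"claw":0.28},
    {"linear":[0,0,-30],"twist":0,"claw":0.25},
    {"linear":[0.3,1,-30],"twist":0,"claw":0.25},
    {"linear":[0.6,2.2,-30],"twist":0,"claw":0.25},
    {"linear":[0.9,3.2,-30],"twist":0,"claw":0.25},
    {"linear":[0.9,3.5,-30],"twist":0,"claw":0.25},
    {"linear":[0.9,3.5,-30],"twist":0,"claw":0.25},
  ],
)

```text
clock: 10.67
position: [0.6211, -0.1082, 0.0571]
ee_rot: [0.0, 0.13, 0.991, -0.001]
contact_force: [-0.7, -5.3, -1.3]
width: 0.0216
gripper_force: 2.4
```

Call:
drive_tool(
  deltas=[
    {"linear":[0.1,0.4,0],"twist":0,"claw":0.25},
    {"linear":[0.2,0.8,0],"twist":0,"claw":0.25},
    {"linear":[0.2,0.8,0],"twist":0,"claw":0.25},
  ],
)

```text
clock: 10.92
position: [0.6212, -0.1081, 0.0571]
ee_rot: [0.0, 0.13, 0.992, -0.002]
contact_force: [-1.3, -6.8, -1.4]
width: 0.0212
gripper_force: 3.4
```

Blocked at 6.8 N with no motion, so the button is locked, with the slide at about 52 mm. Now over to the block.

Call:
drive_tool(
  deltas=[
    {"linear":[-0.7,-2.6,0],"twist":0,"claw":0.3},
    {"linear":[-1.1,-4,0],"twist":0,"claw":0.35},
    {"linear":[-1.1,-4,5],"twist":0,"claw":0.4},
    {"linear":[-1.1,-4,30],"twist":0,"claw":0.5},
    {"linear":[-5,10,70],"twist":-7,"claw":0.7},
    {"linear":[-10,35,100],"twist":-14,"claw":1},
    {"linear":[-20,70,120],"twist":-21,"claw":1},
    {"linear":[-30,105,140],"twist":-28,"claw":1},
    {"linear":[-40,140,160],"twist":-35,"claw":1},
    {"linear":[-50,175,180],"twist":-42,"claw":1},
    {"linear":[-60,210,185],"twist":-49,"claw":1},
    {"linear":[-70,245,185],"twist":-56,"claw":1},
  ],
)

```text
clock: 11.92
position: [0.5519, 0.1406, 0.2452]
ee_rot: [0.002, 0.582, 0.813, 0.003]
contact_force: [-0.1, -1.2, -1.4]
width: 0.0853
gripper_force: 0.0
```

Call:
drive_tool(
  deltas=[
    {"linear":[-10,35,0],"twist":-7,"claw":1},
    {"linear":[-20,70,0],"twist":-14,"claw":1},
    {"linear":[-25,105,0],"twist":-21,"claw":1},
    {"linear":[-30,140,0],"twist":-28,"claw":1},
    {"linear":[-30,160,0],"twist":-35,"claw":1},
    {"linear":[-30,170,0],"twist":-42,"claw":1},
    {"linear":[-30,170,0],"twist":-44,"claw":1},
    {"linear":[-30,170,0],"twist":-44,"claw":1},
    {"linear":[-30,170,0],"twist":-44,"claw":1},
  ],
)

```text
clock: 12.67
position: [0.5212, 0.3086, 0.2422]
ee_rot: [-0.0, 0.842, 0.539, 0.0]
contact_force: [0.3, 0.7, -0.2]
width: 0.0851
gripper_force: 0.0
```

Run:
```python
from h import *
mw=eyes.camera_model("wrist"); im=eyes.get_image("wrist")[:,:,::-1]
cv2.imwrite("pics/w4.png",cv2.resize(im,(800,600),interpolation=cv2.INTER_CUBIC))
s=sensors.get_state(); print(s["clock"],s["position"],s["ee_rot"],s["width"],s["contact_force"])
hsv=cv2.cvtColor(im,cv2.COLOR_BGR2HSV)
mk=cv2.inRange(hsv,(5,80,50),(25,255,255))
for c in cv2.findContours(mk,cv2.RETR_EXTERNAL,cv2.CHAIN_APPROX_NONE)[0]:
    if cv2.contourArea(c)<300: continue
    r=cv2.minAreaRect(c); bx=cv2.boxPoints(r); print("px",(bx/.7).round().tolist())
    for z in(0,.042):
        W=[ray(mw,*p,z)[:2] for p in bx]
        print(z,np.round(np.mean(W,0),4),[round(float(np.linalg.norm(W[i]-W[i-1])),3) for i in (1,2)], [round(float(np.degrees(np.arctan2(*(W[i]-W[i-1])[::-1]))),1) for i in (1,2)])
```

```text
12.7167 [0.52131299 0.30826132 0.24221644] [-8.73947519e-05  8.42537738e-01  5.38637270e-01  2.10363211e-04] 0.08545435063713118 [0.25134304 0.16886381 0.50861426]
px [[304.0, 392.0], [413.0, 364.0], [418.0, 385.0], [310.0, 413.0]]
0 [0.4425 0.2186] [0.1, 0.021] [-8.8, -100.7]
0.042 [0.4549 0.2362] [0.089, 0.018] [-8.8, -100.7]
px [[96.0, 295.0], [97.0, 245.0], [250.0, 251.0], [248.0, 301.0]]
0 [0.3484 0.3771] [0.043, 0.123] [52.8, -26.8]
0.042 [0.3714 0.3769] [0.038, 0.109] [52.8, -26.8]
px [[353.0, 149.0], [420.0, 149.0], [420.0, 343.0], [353.0, 343.0]]
0 [0.5154 0.32  ] [0.051, 0.158] [-24.8, -114.1]
0.042 [0.5196 0.3262] [0.045, 0.141] [-24.8, -114.1]
px [[423.0, 29.0], [584.0, -29.0], [605.0, 29.0], [444.0, 87.0]]
0 [0.6653 0.4262] [0.116, 0.04] [-7.0, -86.7]
0.042 [0.6527 0.4204] [0.103, 0.036] [-7.0, -86.7]
```

View pics/w4.png

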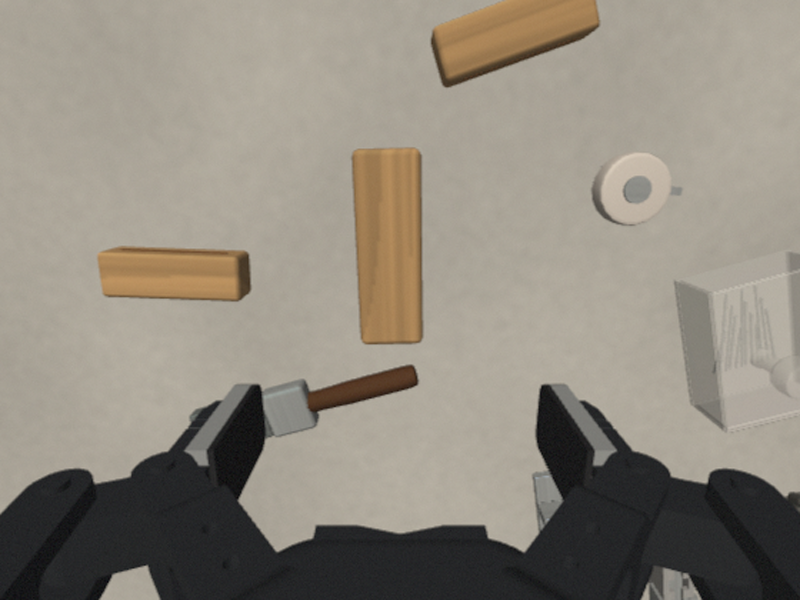

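The block's top face is at view corners (353,149), (421,149), (422,343), (362,343). The brush handle at (415,375) is clear of a mid-block grasp.

Run:
```python
from h import *
mw=eyes.camera_model("wrist")
C=np.array([ray(mw,u*.7,v*.7,.042)[:2] for u,v in[(353,149),(421,149),(422,343),(362,343)]])
print(C.round(4).tolist(),C.mean(0)); e=lambda a,b:(np.linalg.norm(C[b]-C[a]).round(4),np.degrees(np.arctan2(*(C[a]-C[b])[::-1])).round(1))
print(e(0,1),e(3,2),e(0,3),e(1,2)); 
d=(C[0]+C[1]-C[2]-C[3]);print("axis",np.degrees(np.arctan2(d[1],d[0])))
s=sensors.get_state();n=s["ee_rot"][1:3];y=2*n*n[1]-[0,1];print("closing",np.degrees(np.arctan2(y[1],y[0])),s["clock"])
```

```text
[[0.5291, 0.3985], [0.5709, 0.3792], [0.5144, 0.2507], [0.4728, 0.2699]] [0.52181869 0.32458968]
(np.float64(0.046), np.float64(155.2)) (np.float64(0.0458), np.float64(155.2)) (np.float64(0.1404), np.float64(66.3)) (np.float64(0.1404), np.float64(66.3))
axis 66.30066550792951
closing -24.8181607407888 12.7167
```

Call:
drive_tool(
  deltas=[
    {"linear":[1,10,-40],"twist":1,"claw":1},
    {"linear":[1,16.5,-80],"twist":1,"claw":1},
    {"linear":[1,16.5,-120],"twist":1,"claw":1},
    {"linear":[1,16.5,-155],"twist":1,"claw":1},
    {"linear":[1,16.5,-185],"twist":1,"claw":1},
    {"linear":[1,16.5,-205],"twist":1,"claw":1},
    {"linear":[1,16.5,-220],"twist":1,"claw":1},
    {"linear":[1,16.5,-220],"twist":1,"claw":0.8},
    {"linear":[1,16.5,-220],"twist":1,"claw":0.65},
    {"linear":[1,16.5,-220],"twist":1,"claw":0.58},
    {"linear":[1,16.5,-220],"twist":1,"claw":0.5},
    {"linear":[1,16.5,-220],"twist":1,"claw":0.45},
  ],
  squeeze=30,
)

```text
clock: 13.72
position: [0.5236, 0.3251, 0.0234]
ee_rot: [0.0, 0.838, 0.546, 0.002]
contact_force: [0.5, -0.3, 2.2]
width: 0.0477
gripper_force: 33.2
```

Call:
drive_tool(
  deltas=[
    {"linear":[0,0,5],"twist":0,"claw":0.45},
    {"linear":[0,0,25],"twist":0,"claw":0.45},
    {"linear":[0,0,60],"twist":0,"claw":0.45},
    {"linear":[0,-10,90],"twist":0,"claw":0.45},
    {"linear":[2,-30,100],"twist":1,"claw":0.45},
    {"linear":[5,-60,100],"twist":2,"claw":0.45},
    {"linear":[9,-95,100],"twist":3,"claw":0.45},
    {"linear":[12,-130,100],"twist":4,"claw":0.45},
    {"linear":[15,-165,100],"twist":5,"claw":0.45},
    {"linear":[18,-200,100],"twist":6,"claw":0.45},
    {"linear":[22,-235,100],"twist":7,"claw":0.45},
    {"linear":[25,-270,100],"twist":8,"claw":0.45},
  ],
)

```text
clock: 14.72
position: [0.5474, 0.0531, 0.1226]
ee_rot: [0.0, 0.798, 0.603, 0.0]
contact_force: [0.3, -0.2, -1.2]
width: 0.0477
gripper_force: 32.9
```

Call:
drive_tool(
  deltas=[
    {"linear":[3,-30,0],"twist":0.7,"claw":0.45},
    {"linear":[5,-60,0],"twist":0.7,"claw":0.45},
    {"linear":[7,-85,0],"twist":0.7,"claw":0.45},
    {"linear":[9,-100,0],"twist":0.7,"claw":0.45},
    {"linear":[9,-103,-10],"twist":0.7,"claw":0.45},
    {"linear":[9,-103,-20],"twist":0.7,"claw":0.45},
    {"linear":[9,-103,-25],"twist":0.7,"claw":0.45},
    {"linear":[9,-103,-25],"twist":0.7,"claw":0.45},
    {"linear":[9,-103,-25],"twist":0.7,"claw":0.45},
  ],
)

```text
clock: 15.47
position: [0.5557, -0.0469, 0.096]
ee_rot: [-0.001, 0.794, 0.608, -0.001]
contact_force: [-0.2, 0.2, -1.9]
width: 0.0476
gripper_force: 32.8
```

Run:
```python
from h import *
mw=eyes.camera_model("wrist"); im=eyes.get_image("wrist")[:,:,::-1]
cv2.imwrite("pics/w5.png",cv2.resize(im,(800,600),interpolation=cv2.INTER_CUBIC))
s=sensors.get_state(); print(s["clock"],s["position"],s["ee_rot"],s["width"],s["contact_force"],s["gripper_force"])
o=np.array([.61927,-.11453]);a=np.radians(-15.07);R=np.array([[np.cos(a),-np.sin(a)],[np.sin(a),np.cos(a)]])
print("tcp in rest",R.T@(s["position"][:2]-o))
for x in(-.102,-.054): print("block far end top px",proj(mw,[*(R@[x,.046+.072]+o),s["position"][2]-.022+.042])/.7)
for x in(-.116,-.04): print("stop top inner px",proj(mw,[*(R@[x,.129]+o),.036])/.7)
```

```text
15.5167 [ 0.55627267 -0.04711967  0.09653027] [-3.42970575e-04  7.93837103e-01  6.08130342e-01 -1.52085601e-04] 0.04720736633008803 [ 0.63340525  0.32569142 -2.14749936] 32.81427025794983
tcp in rest [-0.0783574   0.04871278]
block far end top px [294.95596518 185.62735605]
block far end top px [503.26987023 185.60849244]
stop top inner px [302.39083025 148.54331887]
stop top inner px [497.30593253 148.49846574]
```

View pics/w5.png

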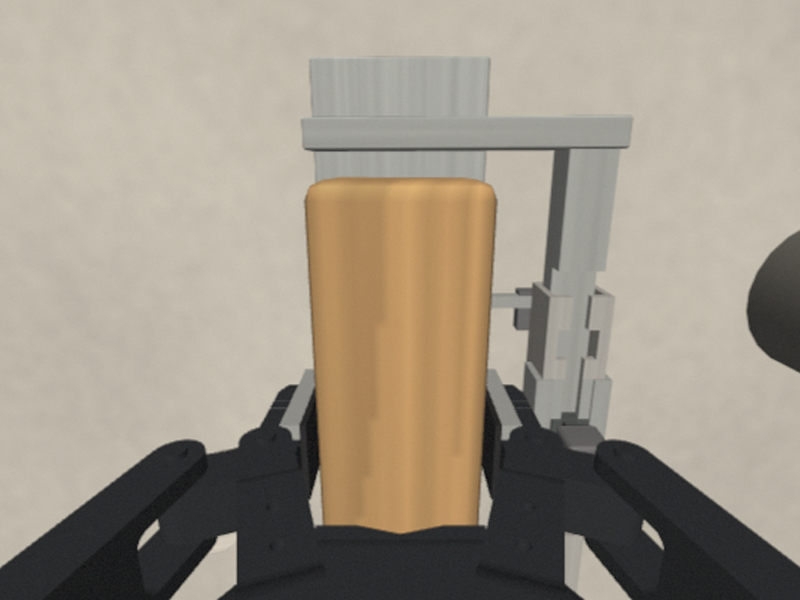

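Stop edge at v=149 matches the predicted 148.5, and the block is square and centred over the tray (401 vs 400). I lower it.

Call:
drive_tool(
  deltas=[
    {"linear":[-0.4,-1.5,-12],"twist":0,"claw":0.45},
    {"linear":[-0.4,-1.5,-25],"twist":0,"claw":0.45},
    {"linear":[-0.4,-1.5,-36],"twist":0,"claw":0.45},
    {"linear":[-0.4,-1.5,-46],"twist":0,"claw":0.45},
    {"linear":[-0.4,-1.5,-52],"twist":0,"claw":0.45},
    {"linear":[-0.4,-1.5,-56],"twist":0,"claw":0.45},
    {"linear":[-0.4,-1.5,-58],"twist":0,"claw":0.45},
    {"linear":[-0.4,-1.5,-58],"twist":0,"claw":0.45},
    {"linear":[-0.4,-1.5,-58],"twist":0,"claw":0.45},
  ],
)

```text
clock: 16.27
position: [0.5565, -0.0498, 0.0392]
ee_rot: [0.0, 0.794, 0.608, 0.0]
contact_force: [-0.1, 0.9, -2.4]
width: 0.047
gripper_force: 32.8
```

Call:
drive_tool(
  deltas=[
    {"linear":[0,0,-0.7],"twist":0,"claw":0.45},
    {"linear":[0,0,-1.4],"twist":0,"claw":0.45},
    {"linear":[0,0,-2],"twist":0,"claw":0.45},
    {"linear":[0,0,-2],"twist":0,"claw":0.45},
  ],
)

```text
clock: 16.6
position: [0.5561, -0.0498, 0.0369]
ee_rot: [0.0, 0.794, 0.607, 0.0]
contact_force: [-0.1, -0.7, -1.8]
width: 0.0478
gripper_force: 32.8
```

Call:
drive_tool(
  deltas=[
    {"linear":[0,0,-0.5],"twist":0,"claw":0.45},
    {"linear":[0,0,-1],"twist":0,"claw":0.45},
    {"linear":[0,0,-1.5],"twist":0,"claw":0.45},
    {"linear":[0,0,-1.5],"twist":0,"claw":0.45},
  ],
)

```text
clock: 16.93
position: [0.5562, -0.0498, 0.0355]
ee_rot: [0.0, 0.794, 0.607, 0.0]
contact_force: [-0.2, 0.5, -0.5]
width: 0.0474
gripper_force: 32.9
```

Call:
drive_tool(
  deltas=[
    {"linear":[0,0,-0.4],"twist":0,"claw":0.45},
    {"linear":[0,0,-0.7],"twist":0,"claw":0.45},
    {"linear":[0,0,-0.7],"twist":0,"claw":0.45},
  ],
)

```text
clock: 17.18
position: [0.5562, -0.0499, 0.0354]
ee_rot: [0.0, 0.794, 0.608, 0.0]
contact_force: [-2.3, 0.2, 5.0]
width: 0.0475
gripper_force: 33.6
```

Block is resting on the tray, so I release and raise.

Call:
drive_tool(
  deltas=[
    {"linear":[0,0,0.3],"twist":0,"claw":0.56},
    {"linear":[0,0,0.3],"twist":0,"claw":0.6},
    {"linear":[0,0,0.3],"twist":0,"claw":0.66},
    {"linear":[0,0,0.3],"twist":0,"claw":0.7},
    {"linear":[0,0,0.3],"twist":0,"claw":0.72},
    {"linear":[0,0,5],"twist":0,"claw":0.72},
    {"linear":[0,0,20],"twist":0,"claw":0.72},
    {"linear":[0,0,45],"twist":0,"claw":0.72},
    {"linear":[0,0,80],"twist":0,"claw":0.72},
    {"linear":[0,0,120],"twist":0,"claw":0.72},
    {"linear":[0,0,150],"twist":0,"claw":0.72},
    {"linear":[0,0,150],"twist":0,"claw":0.72},
  ],
)

```text
clock: 18.18
position: [0.5603, -0.0506, 0.192]
ee_rot: [0.005, 0.794, 0.608, 0.005]
contact_force: [0.3, -0.9, 0.1]
width: 0.0613
gripper_force: 0.0
```

Call:
drive_tool(
  deltas=[
    {"linear":[-5,-20,30],"twist":0,"claw":0.72},
    {"linear":[-10,-40,50],"twist":0,"claw":0.72},
    {"linear":[-10,-40,50],"twist":0,"claw":0.72},
    {"linear":[-10,-40,50],"twist":0,"claw":0.72},
  ],
)

```text
clock: 18.52
position: [0.5465, -0.0904, 0.2356]
ee_rot: [0.001, 0.795, 0.607, 0.001]
contact_force: [-0.2, 0.4, -1.5]
width: 0.0613
gripper_force: 0.0
```

Run:
```python
from h import *
mw=eyes.camera_model("wrist"); im=eyes.get_image("wrist")[:,:,::-1]
cv2.imwrite("pics/w6.png",cv2.resize(im,(800,600),interpolation=cv2.INTER_CUBIC))
s=sensors.get_state(); print(s["clock"],s["position"],s["width"],s["contact_force"])
mk=cv2.inRange(cv2.cvtColor(im,cv2.COLOR_BGR2HSV),(5,80,50),(25,255,255))
o=np.array([.61927,-.11453]);a=np.radians(-15.07);R=np.array([[np.cos(a),-np.sin(a)],[np.sin(a),np.cos(a)]])
c=max(cv2.findContours(mk,cv2.RETR_EXTERNAL,cv2.CHAIN_APPROX_NONE)[0],key=cv2.contourArea)
q=cv2.approxPolyDP(c,8,True)[:,0]; print([ (R.T@(ray(mw,*p,.054)[:2]-o)*1e3).round(1).tolist() for p in q],(q/.7).round().tolist())
for z,v in((.058,0),(.062,0)): print("cap",z,[(proj(mw,[*(R@[x,.004+dy]+o),z])/.7).round(1).tolist() for x in(-.009,.009) for dy in (-.008,.008)])
```

```text
18.5667 [ 0.545775   -0.08957231  0.23423504] 0.06158084214083324 [-0.42857262  0.36272769 -0.60864874]
[[-94.1, 115.9], [-99.2, -21.9], [-56.8, -24.3], [-54.1, 111.7]] [[369.0, 103.0], [366.0, 314.0], [426.0, 317.0], [433.0, 110.0]]
cap 0.058 [[496.0, 290.6], [497.3, 267.8], [522.1, 290.5], [523.8, 267.7]]
cap 0.062 [[497.1, 292.1], [498.5, 269.0], [523.6, 292.0], [525.4, 268.9]]
```

View pics/w6.png

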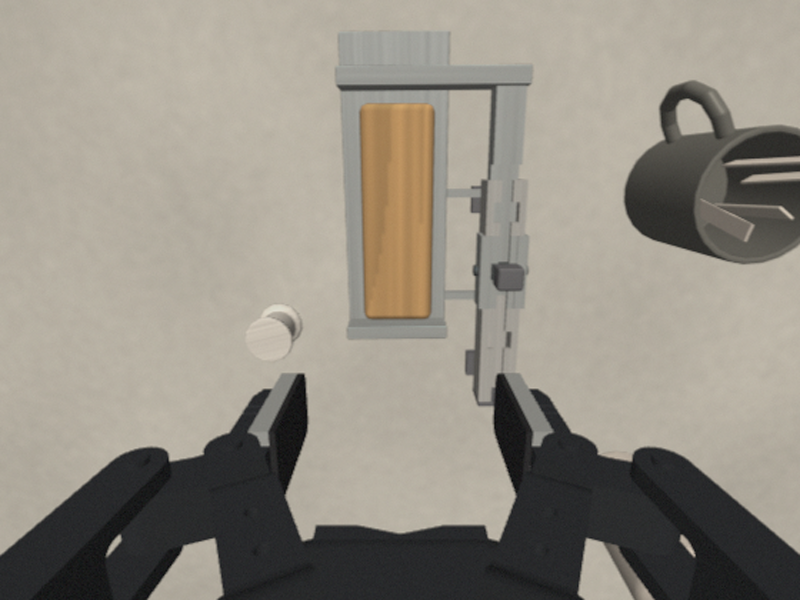

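The block lies flat and square on the tray, (361–434, 103–318), centred at about y 46 mm in the rest frame. It has clearance to both stops, and the cap sits in the saddle. I hand it in.

```bash
python3 -c "
from rig import manip; print(manip.sign_off())"
```

```text
the job is handed in; nothing more can be done
None
```

The rest is locked in the next hole at about 52 mm of slide, the pressing block lies flat and square mid-tray, and the job was handed in at about 18.6 s.

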